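# Re-rack the optical posts

## Task

Take the two long steel posts out of the slanted tray and drop each, end down, into a tube of the upright four-tube rack so that it goes fully home on the tube's floor. Two of the four tubes have a spacer left deep inside, out of sight, and a post in one of those stands about 30 mm proud, which will not do: find the two clear tubes by feel. Leave the short post in the tray, and leave the bottle, the driver and the loose collar where they are.

Things in the scene. Friction and masses are not known exactly. Their poses are not given: they have to be found in the camera images.
- post_a: plain bare-steel optical post, a round rod 12 mm in diameter and 120 mm long, about 0.1 kg; origin at the centre of its lower end face, z along the rod; at the start it stands in one tube of the slanted tray, top leaning 35 degrees towards the robot
- post_b: the second long post, the same as post_a
- post_a_mid (a point): the middle of post_a, 60 mm from either end
- post_b_mid (a point): the middle of post_b, 60 mm from either end
- stub: the short post, a steel rod 12 mm in diameter and 85 mm long, in another tube of the tray; origin at the centre of its lower end face, z along the rod; not to be moved
- tray: slanted tray, fixed: three square aluminium tubes in a row along its y, 55 mm apart, on a dark foot 90 x 165 x 8 mm; they lean 35 degrees (0.61 rad), mouths towards the tray's -x; each 22 mm wide outside, 16 mm inside, 57 mm deep: a long post sticks out 63 mm, the short one 28 mm; which post is where varies; origin at the centre of its underside
- rack: upright rack, fixed: four vertical square aluminium tubes in a row along its y, 50 mm apart, on a foot 60 x 200 x 10 mm; each 22 mm wide outside, 16 mm inside, 70 mm deep, mouth 80 mm above the underside (the origin, at its centre); two hold a 30 mm spacer, the clear two a 2 mm pad; a post home sticks out 52 mm, on a spacer 80 mm
- well0 (a point): centre of the mouth of rack tube 0, first at the rack -y end; axes as the rack's, z up
- well1 (a point): centre of the mouth of rack tube 1, counted from the rack -y end; axes as the rack's, z up
- well2 (a point): centre of the mouth of rack tube 2, counted from the rack -y end; axes as the rack's, z up
- well3 (a point): centre of the mouth of rack tube 3, last, at the rack +y end; axes as the rack's, z up
- bottle: white plastic bottle with a black cap, 48 mm in diameter, 110 mm tall, upright; origin at the centre of its underside; not to be moved
- driver: black-handled screwdriver lying flat, 160 mm long, along its x; not to be moved
- collar: loose dark steel mounting disc 45 mm in diameter, 12 mm thick, with a 22 mm boss, 18 mm high in all; origin at the centre of its underside; not to be moved

How it is judged:
By the outcome, as a careful person would: the job done as asked, in the order asked, and still so for the second after the job is handed in, with the robot touching nothing.
It also fails if it takes over 72 s, if anything falls off the work surface, if the arm or the gripper's body presses on something with over 40 N, if the wrist force passes 120 N, or if a joint passes its speed limit or range.

## Robot

A 6-joint arm with a two-finger parallel gripper is mounted at the origin on the work surface. World frame = base frame: x ahead of the robot, y to its left, z up, the work surface at z = 0. Lengths are in m, angles in rad, forces in N, time in s.
With the tool pointing down it reaches from about 0.2 to 0.875 m from the base axis. Payload 3.4 kg.
Tool frame: the origin (TCP) lies at the very end of the fingers, on their centre line; the grasp point (between the pads) lies 19 mm behind it; z points along the fingers, y is the line along which they close (so a half turn about z gives the same grasp; the last joint's range is limited). The gripper opens to 94 mm and grips with 3 to 60 N. Pads are 16 mm wide; open, the fingers measure 119 mm over their backs; the gripper's body (75 mm by 177 mm) begins 78 mm behind the grasp point.
Start: joints at [1.135, 0.276, 1.505, -0, 1.361, -0.121], TCP at [0.178, 0.547, 0.205] pointing down, gripper open.
Joint ranges: [-2.89, 2.89], [-0.75, 2.08], [0.22, 2.7], [-1.18, 4.32], [0.11, 2.71], [-2.7, 2.7]. Speed limits (rad/s): [2.57, 2.57, 3.14, 3.14, 3.14, 3.14].

## Interface

Orientations are given as [roll, pitch, yaw] about the fixed x, y, z axes, in that order (R = Rz(yaw) Ry(pitch) Rx(roll)).
In Python, from bench import state, grab_frame, finish_job gives the robot as it stands.
- The arm moves only by the shell command python3 -m inch 'ROWS' [OPENING]. ROWS is JSON, one flat list of numbers, 6 for each row, row after row: the shift along the world's x, y, z normalised to -1 to 1, where 1 is 0.1 m, then the turn, a rotation vector about the world's x, y, z normalised to -1 to 1, where 1 is pi rad. In form: [dx, dy, dz, rx, ry, rz, dx, dy, dz, rx, ry, rz, ...]. A call has 1 to 8 rows; each row is the pose to reach, as a shift and turn from the pose commanded when the call began, turning the shorter way round; what a row does not reach only later rows make up. A row lasts 1/10 s, in which the tool goes at most 50 mm and 8.59 degrees, less where a joint would pass 70% of its speed; a pose out of reach is approached as far as the arm can. A call with a number of a shift or a turn outside -1 to 1 is refused whole. A call with a gripper value outside its range is refused whole. OPENING is the opening, from -1 (shut) to 1 (fully open), set as the call begins (- or left out, the last holds). The fingers move at their own pace and stop on an object; the grip force is fixed at half the most. Time passes only in rows, so rows that repeat a pose let the fingers close. It gives the time, the measured TCP pose, the force, the opening and the grip force at its end, in the units of the state.
- state(): the state, without advancing time (a new reading comes with each control period).
- grab_frame(name): name is "side" or "top" or "wrist"; returns a dict with "image" (480x640x3 uint8, blue, green, red), "vfov" (degrees; the focal length in pixels is half the picture's height over the tangent of half this angle, whatever the lens; pixels are square), "cx", "cy" (the principal point, pixels), "camera_from_world" (4x4, takes a point from world to camera coordinates). Camera axes: x right, y down, z forward; pixel columns grow to the right and rows downward; lengths in m; the calibration is good to about 2 mm. A picture is of the moment at which its call begins. There is no depth.
- finish_job(): hands the job in; it is judged then, once.
The state is a dict: "clock": time; "joint_positions": joint angles; "joint_velocities": joint speeds; "effort": joint torques, N m; "ee_pos": TCP position; "tool_rot": TCP orientation; "contact_force": force on the tool from outside, world axes, zero at the start; "wrist_torque": the same for the moment, N m; "gripper_width": finger opening in m; "grip_force": force on a finger pad.
Only numpy, scipy, OpenCV 4.12 (cv2) and the standard library are available. Lean on these libraries where they do the work, as an engineer would, in place of code of your own. Each camera call takes 0.05 s, during which the arm holds its last target. There are 200 camera calls.

## Working session

There is one attempt and no reset: what is moved stays moved. The work goes in short steps, Python scripts to look and compute and a shell command to move; the robot and the scene stay as the last step left them, time stands still between calls to the robot, and variables do not carry over. Pictures are saved under pics/ and viewed, at most 10 in all, crops included, and the job is handed in when it is done.

```bash
mkdir -p pics; ls; python3 - <<'E'
from bench import *
import cv2
s=state();print({k:s[k] for k in('clock','ee_pos','tool_rot','contact_force','gripper_width')})
for n in("side","top","wrist"):
    f=grab_frame(n);cv2.imwrite(f"pics/{n}0.png",f["image"]);print(n,f["vfov"],f["cx"],f["cy"],f["camera_from_world"])
E
```

```text
pics
{'clock': 0.0, 'ee_pos': array([0.17781164, 0.54623505, 0.20463079]), 'tool_rot': array([-3.13983846e+00, -2.05055229e-04,  2.82676050e+00]), 'contact_force': array([ 1.065968  , -0.41518541,  0.53827153]), 'gripper_width': 0.094016791099608}
side 55.63567363095239 318.6024934990503 238.18939698513555 [[ 0.79429985 -0.60721963 -0.01928885 -0.47264024]
 [-0.40263078 -0.50237174 -0.76518696  0.31579014]
 [ 0.45494637  0.61555418 -0.64351911  0.52912852]
 [ 0.          0.          0.          1.        ]]
top 54.094413255521346 318.5329086433366 240.92218848560864 [[ 0.02064041 -0.99949618  0.02411152 -0.01736337]
 [-0.99408226 -0.02308929 -0.10614772  0.61720039]
 [ 0.10665096 -0.0217779  -0.99405799  0.87599764]
 [ 0.          0.          0.          1.        ]]
wrist 64.50395843206574 315.9856203311507 244.18934604380547 [[ 0.30881037  0.95112132 -0.00209804 -0.57405541]
 [ 0.91713743 -0.29719062  0.26558742 -0.02868618]
 [ 0.25198234 -0.08394034 -0.9640845   0.39254999]
 [ 0.          0.          0.          1.        ]]
```

View pics/side0.png

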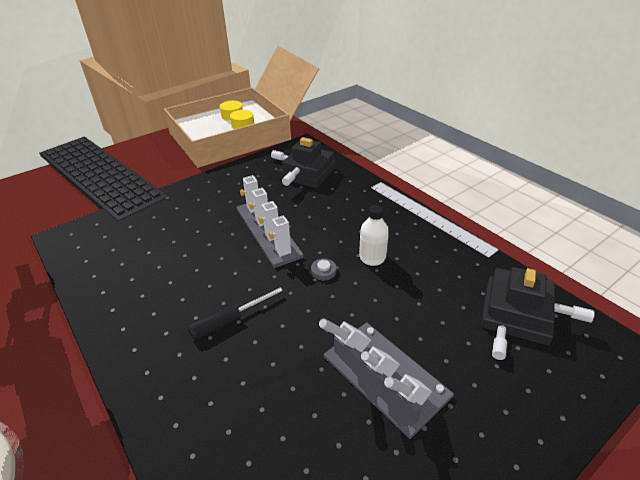

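View pics/top0.png

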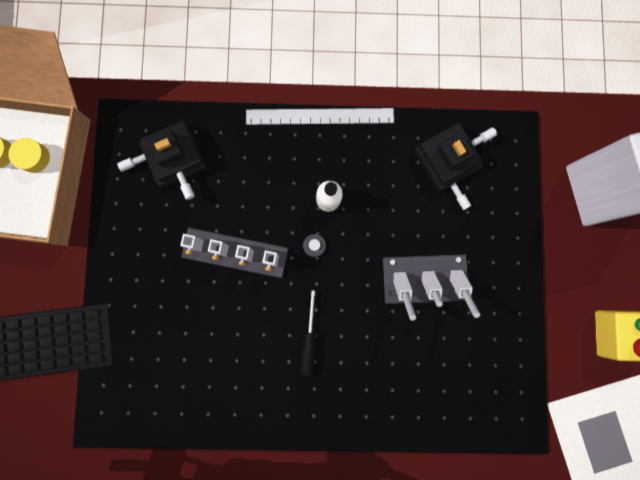

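The side view shows the tray at about (385,375) and the rack at about (265,220). In the top view the tray is at about (430,280), with long posts apparently in the left and right tubes and the stub in the middle. The rack is at about (230,250). Next I'll enlarge both.

```bash
python3 - <<'E'
import cv2,numpy as np
def crop(im,x,y,w,h,s):
    c=cv2.resize(im[y:y+h,x:x+w],None,fx=s,fy=s,interpolation=cv2.INTER_CUBIC)
    for i in range(0,w,10):
        cv2.line(c,(i*s,0),(i*s,5 if i%20 else 10),(0,255,255),1)
        if i%20==0: cv2.putText(c,str(x+i),(i*s,22),0,.4,(0,255,255),1)
    for j in range(0,h,10):
        cv2.line(c,(0,j*s),(5 if j%20 else 10,j*s),(0,255,255),1)
        if j%20==0: cv2.putText(c,str(y+j),(12,j*s+4),0,.4,(0,255,255),1)
    return c
t=cv2.imread('pics/top0.png');s=cv2.imread('pics/side0.png')
cv2.imwrite('pics/topc.png',np.vstack([crop(t,175,225,120,58,5),crop(t,375,262,120,62,5)]))
a=crop(s,315,310,130,110,5);b=crop(s,235,170,68,110,4)
o=np.zeros((550,130*5+0,3),np.uint8);o=a
cv2.imwrite('pics/sidec.png',o)
cv2.imwrite('pics/sider.png',crop(s,232,168,72,100,6))
E
```

```text
(no output)
```

View pics/topc.png

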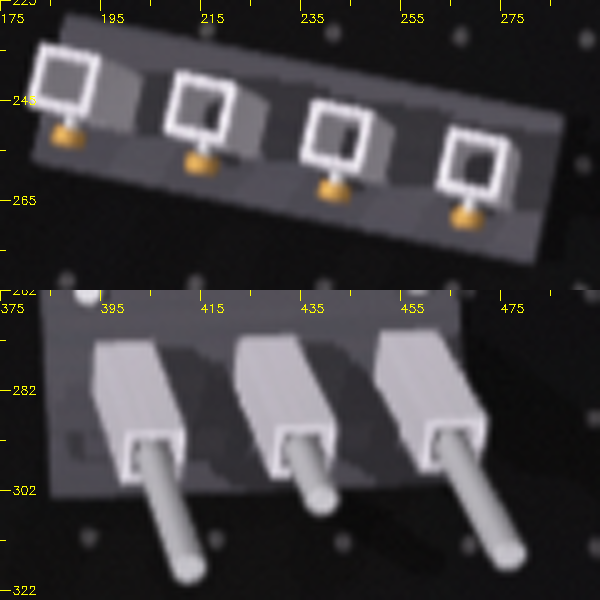

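View pics/sidec.png

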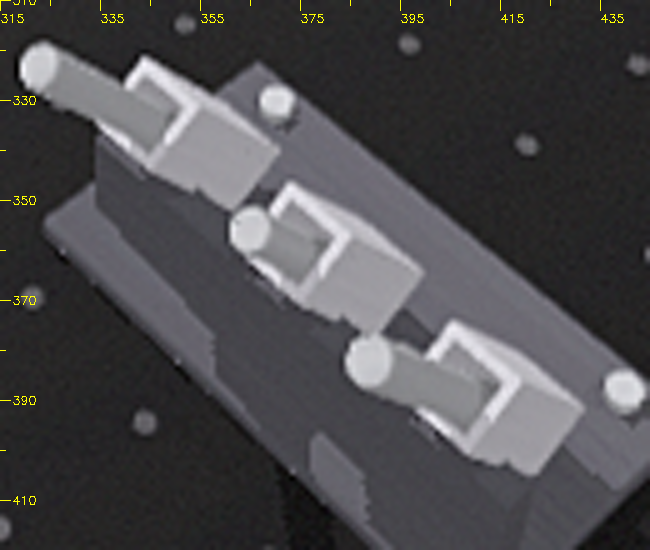

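View pics/sider.png

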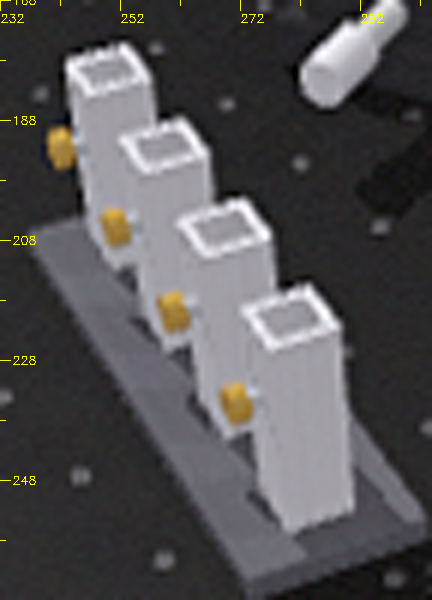

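The crops give clear post tips and mouth centres in both views. In the top view the tips are at about (413,318), (439,304; the stub) and (477,315). In the side view they are at (323,323), (365,356; the stub) and (389,382). So the stub is in the middle tube.

```bash
cat > h.py <<'E'
import numpy as np,cv2
from scipy.spatial.transform import Rotation as R
def cam(f):
    f_=240/np.tan(np.radians(f["vfov"])/2)
    return np.array([[f_,0,f["cx"]],[0,f_,f["cy"]],[0,0,1]])@np.array(f["camera_from_world"])[:3]
def tri(P,p,Q,q):
    X=cv2.triangulatePoints(P,Q,np.array(p,float).T,np.array(q,float).T);return (X[:3]/X[3]).T
def proj(P,X):
    x=np.c_[X,np.ones(len(X))]@P.T;return x[:,:2]/x[:,2:]
E
python3 - <<'E'
from h import *;from bench import grab_frame
T=cam(grab_frame("top"));S=cam(grab_frame("side"))
top=np.array([[412.8,317.8],[439.2,303.8],[476.8,314.8],[405.4,295.2],[435.4,293.8],[465.6,292.8],[188,241],[215,246.4],[242.4,252.6],[269.6,257.8]])-.4
sd=np.array([[323,323],[364.6,355.6],[389,382],[344.8,332.4],[374.4,358.8],[407.8,387.6],[250,179.7],[259.5,192.3],[269.5,206],[280.7,220.8]])-.4
X=tri(T,top,S,sd);np.set_printoptions(suppress=True,precision=4);print(X)
print((proj(T,X)-top).round(1).tolist())
print('tip-mouth',X[:3]-X[3:6],np.linalg.norm(X[:3]-X[3:6],axis=1)); print(np.diff(X[3:6],axis=0),np.diff(X[6:],axis=0))
from bench import state; print(state()['clock'])
E
```

```text
[[ 0.4795 -0.1639  0.1319]
 [ 0.5031 -0.217   0.103 ]
 [ 0.4864 -0.2736  0.1316]
 [ 0.5174 -0.1617  0.0816]
 [ 0.5209 -0.2168  0.0804]
 [ 0.5239 -0.2721  0.0811]
 [ 0.606   0.2329  0.0915]
 [ 0.5975  0.1842  0.0912]
 [ 0.5876  0.1345  0.092 ]
 [ 0.5793  0.0855  0.0919]]
[[-0.1, 0.1], [-0.2, 0.3], [-0.2, 0.3], [-0.1, 0.1], [-0.1, 0.2], [-0.1, 0.1], [-0.1, 0.2], [-0.1, 0.1], [0.0, -0.0], [-0.0, 0.0]]
tip-mouth [[-0.0378 -0.0022  0.0503]
 [-0.0178 -0.0003  0.0227]
 [-0.0376 -0.0015  0.0505]] [0.063  0.0288 0.063 ]
[[ 0.0035 -0.055  -0.0012]
 [ 0.0031 -0.0553  0.0008]] [[-0.0085 -0.0487 -0.0003]
 [-0.0099 -0.0497  0.0008]
 [-0.0083 -0.049  -0.    ]]
0.25
```

Triangulation agrees well with the given sizes: the tips stick out 63 mm, the stub 29 mm, and the spacings are 55 and 50 mm. Both fixtures read about 12 mm higher than nominal, which suggests they stand on the board. I'll compute the approach pose for the left post.

```bash
cat >> h.py <<'E'
D=np.array([-.595,-.035,.803]);D/=np.linalg.norm(D)   # tray post axis
def tool(z,y):
    z=z/np.linalg.norm(z);y=y-z*(y@z);y/=np.linalg.norm(y);return R.from_matrix(np.c_[np.cross(y,z),y,z])
TRAY=tool(-D,np.array([-.06,.998,0]))
RACK=tool(np.array([0,0,-1.]),np.array([.178,.984,0]))
def go(pos,Rt):
    from bench import state
    s=state();Rc=R.from_euler('xyz',s['tool_rot'])
    print('t',s['clock'],'shift',((np.array(pos)-s['ee_pos'])/.1).round(3),'turn',((Rt*Rc.inv()).as_rotvec()/np.pi).round(4),'F',s['contact_force'].round(1),'w',round(s['gripper_width'],4),'g',round(float(np.max(s['grip_force'])),1),'j',s['joint_positions'].round(2))
E
python3 -c "
from h import *
t=np.array([.4795,-.1639,.1319]);go(t+.06*D,TRAY)"
```

```text
t 0.25 shift [ 2.659 -7.125 -0.25 ] turn [-0.026  -0.2028  0.1152] F [ 0.3  0.4 -0.6] w 0.0941 g 0.0 j [ 1.14  0.28  1.51 -0.    1.36 -0.12]
```

```bash
for i in 1; do
python3 -m inch '[0.2,-0.5,0.2,0,0,0, 0.4,-1,0.4,0,0,0]' -0.2
python3 -m inch '[0.2,-0.5,0,0,0,0, 0.4,-1,0,0,0,0]'
python3 -m inch '[0.2,-0.5,0,0,0,0, 0.4,-1,0,0,0,0]'
python3 -m inch '[0.2,-0.5,0,0,0,0, 0.4,-1,0,0,0,0]'
python3 -m inch '[0.2,-0.5,0,0,0,0, 0.4,-1,0,0,0,0]'
python3 -m inch '[0.2,-0.5,0,0,0,0, 0.4,-1,0,0,0,0]'
python3 -m inch '[0.1,-0.5,0,-0.026,-0.203,0.115, 0.1,-1,0,-0.026,-0.203,0.115, 0.1,-1,0,-0.026,-0.203,0.115, 0.1,-1,0,-0.026,-0.203,0.115, 0.1,-1,0,-0.026,-0.203,0.115, 0.1,-1,0,-0.026,-0.203,0.115, 0.1,-1,0,-0.026,-0.203,0.115]'
done; python3 -c "
from h import *
t=np.array([.4795,-.1639,.1319]);go(t+.06*D,TRAY)"
```

```text
clock: 0.45
ee_pos: [0.2127, 0.4589, 0.2395]
tool_rot: [-3.139, -0.0, 2.829]
contact_force: [1.1, -0.2, 0.9]
gripper_width: 0.0812
grip_force: 0.0
clock: 0.65
ee_pos: [0.2505, 0.3655, 0.2408]
tool_rot: [3.14, 0.001, 2.828]
contact_force: [0.5, -0.2, -0.1]
gripper_width: 0.0653
grip_force: 0.0
clock: 0.85
ee_pos: [0.2873, 0.2722, 0.2404]
tool_rot: [3.141, 0.001, 2.828]
contact_force: [1.4, 0.8, 0.6]
gripper_width: 0.0493
grip_force: 0.0
clock: 1.05
ee_pos: [0.3245, 0.1794, 0.2405]
tool_rot: [3.141, 0.001, 2.827]
contact_force: [1.0, 0.1, 0.0]
gripper_width: 0.0384
grip_force: 0.0
clock: 1.25
ee_pos: [0.3616, 0.0865, 0.2406]
tool_rot: [3.141, 0.001, 2.827]
contact_force: [1.8, 0.9, -0.8]
gripper_width: 0.0377
grip_force: 0.0
clock: 1.45
ee_pos: [0.3988, -0.0066, 0.2406]
tool_rot: [3.141, 0.001, 2.826]
contact_force: [1.1, 0.7, 0.4]
gripper_width: 0.0377
grip_force: 0.0
clock: 2.15
ee_pos: [0.4152, -0.0926, 0.2448]
tool_rot: [-3.138, 0.621, -3.098]
contact_force: [-0.3, 0.0, 0.1]
gripper_width: 0.0375
grip_force: 0.0
t 2.15 shift [ 0.286 -0.734 -0.647] turn [ 0.001  -0.0056  0.0059] F [-0.3  0.   0.1] w 0.0375 g 0.0 j [-0.82 -0.3   2.15  0.58  0.94 -2.7 ]
```

Joint 6 has reached its limit. I'll take the half-turn-equivalent grasp instead.

```bash
for i in 1; do
python3 -m inch '[0,0,0,0.198,0.012,-0.268, 0,0,0,0.198,0.012,-0.268, 0,0,0,0.198,0.012,-0.268, 0,0,0,0.198,0.012,-0.268, 0,0,0,0.198,0.012,-0.268, 0,0,0,0.198,0.012,-0.268, 0,0,0,0.198,0.012,-0.268, 0,0,0,0.198,0.012,-0.268]' >/dev/null
python3 -m inch '[0,0,0,0.198,0.012,-0.268, 0,0,0,0.198,0.012,-0.268, 0,0,0,0.198,0.012,-0.268, 0,0,0,0.198,0.012,-0.268, 0,0,0,0.198,0.012,-0.268, 0,0,0,0.198,0.012,-0.268, 0,0,0,0.198,0.012,-0.268, 0,0,0,0.198,0.012,-0.268]' >/dev/null
python3 -m inch '[0,0,0,0.198,0.012,-0.268, 0,0,0,0.198,0.012,-0.268, 0,0,0,0.198,0.012,-0.268, 0,0,0,0.198,0.012,-0.268, 0,0,0,0.198,0.012,-0.268, 0,0,0,0.198,0.012,-0.268, 0,0,0,0.198,0.012,-0.268, 0,0,0,0.198,0.012,-0.268]'
done; sed -i 's/^TRAY=.*/TRAY=tool(-D,-np.array([-.06,.998,0]))/; s/^RACK=.*/RACK=tool(np.array([0,0,-1.]),-np.array([.178,.984,0]))/' h.py; python3 -c "
from h import *
t=np.array([.4795,-.1639,.1319]);go(t+.06*D,TRAY)"
```

```text
clock: 4.55
ee_pos: [0.4175, -0.0937, 0.2464]
tool_rot: [-3.125, -0.652, 0.056]
contact_force: [-0.3, -0.7, 0.6]
gripper_width: 0.0372
grip_force: 0.0
t 4.55 shift [ 0.263 -0.723 -0.663] turn [-0.0047  0.004  -0.002 ] F [-0.3 -0.7  0.6] w 0.0372 g 0.0 j [-0.89 -0.29  2.17  0.65  0.97  0.32]
```

```bash
python3 -m inch '[0.13,-0.36,-0.33,-0.005,0.004,-0.002, 0.263,-0.723,-0.663,-0.005,0.004,-0.002, 0.263,-0.723,-0.663,-0.005,0.004,-0.002, 0.263,-0.723,-0.663,-0.005,0.004,-0.002]' ; python3 -c "
from h import *
t=np.array([.4795,-.1639,.1319]);go(t+.06*D,TRAY)
from bench import grab_frame
f=grab_frame('wrist');P=cam(f);im=f['image'].copy();cv2.imwrite('pics/w1raw.png',im)
for p in ([.4795,-.1639,.1319],[.4864,-.2736,.1316],[.5174,-.1617,.0816]):
    u=proj(P,np.array([p]))[0];print(u)
    cv2.drawMarker(im,tuple(int(v) for v in u),(0,0,255),0,10)
cv2.imwrite('pics/w1.png',im)"
```

```text
clock: 4.95
ee_pos: [0.4437, -0.166, 0.1788]
tool_rot: [-3.138, -0.637, 0.056]
contact_force: [-0.4, 0.0, 0.3]
gripper_width: 0.0375
grip_force: 0.0
t 4.95 shift [ 0.001 -0.     0.013] turn [-0.0012 -0.0006  0.0004] F [-0.4  0.   0.3] w 0.0375 g 0.0 j [-0.96 -0.09  2.21  0.77  0.82  0.07]
[315.9716781  260.71269718]
[482.65009077 260.08886959]
[316.2242944  236.09913669]
```

View pics/w1.png

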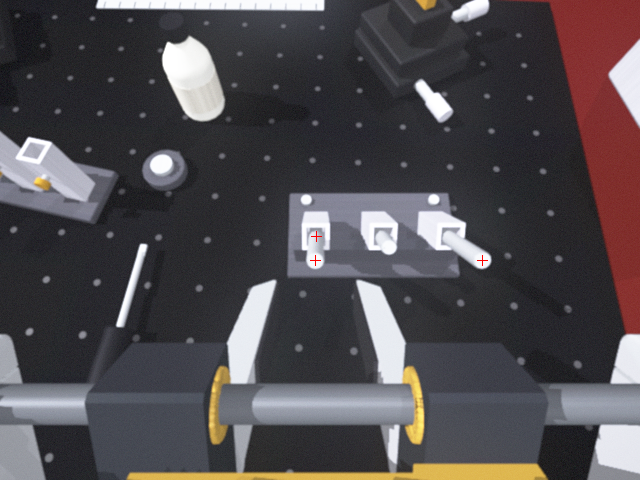

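The wrist view shows the predicted tips at (316,261) and (482,260) lying right on the posts. I'll advance along the axis and grip.

```bash
python3 -m inch '[0.2,0.01,-0.25,-0.001,0,0, 0.4,0.02,-0.53,-0.001,0,0, 0.62,0.036,-0.82,-0.001,0,0, 0.62,0.036,-0.82,-0.001,0,0, 0.62,0.036,-0.82,-0.001,0,0]' | grep -v rot; python3 -m inch '[0,0,0,0,0,0, 0,0,0,0,0,0, 0,0,0,0,0,0, 0,0,0,0,0,0, 0,0,0,0,0,0, 0,0,0,0,0,0]' -1; python3 -c "
from h import *
t=np.array([.4795,-.1639,.1319]);go(t-.044*D,TRAY)"
```

```text
clock: 5.5
ee_pos: [0.5059, -0.1612, 0.0992]
contact_force: [0.4, 0.8, 0.1]
gripper_width: 0.0376
grip_force: 0.0
clock: 6.1
ee_pos: [0.5058, -0.1628, 0.0992]
tool_rot: [3.139, -0.641, 0.055]
contact_force: [-6.6, 0.7, 9.8]
gripper_width: 0.0111
grip_force: 30.0
t 6.1 shift [-0.001  0.004 -0.026] turn [0.0004 0.0007 0.0018] F [-6.6  0.7  9.8] w 0.0111 g 30.0 j [-0.79  0.12  2.28  1.06  0.54 -0.15]
```

```bash
python3 -m inch '[-0.12,-0.007,0.16,0,0,0, -0.3,-0.018,0.4,0,0,0, -0.45,-0.026,0.6,0,0,0, -0.6,-0.035,0.8,0,0,0, -0.6,-0.035,0.8,0,0,0]' | grep -v rot; python3 -m inch '[0,0,0.5,0,0,0, 0,0,0.9,0,0,0, 0,0,0.9,0,0,0]'; python3 -c "
from h import *
go([.5793,.0855,.3],RACK)
from bench import grab_frame
cv2.imwrite('pics/s2.png',grab_frame('side')['image'])"
```

```text
clock: 6.6
ee_pos: [0.4454, -0.1672, 0.1802]
contact_force: [-0.1, -0.2, -1.4]
gripper_width: 0.0116
grip_force: 30.0
clock: 6.9
ee_pos: [0.4483, -0.1685, 0.2734]
tool_rot: [3.13, -0.646, 0.061]
contact_force: [0.8, -0.1, -1.5]
gripper_width: 0.0116
grip_force: 30.0
t 6.9 shift [1.31  2.54  0.266] turn [ 0.0157  0.2055 -0.0724] F [ 0.8 -0.1 -1.5] w 0.0116 g 30.0 j [-0.95 -0.19  2.03  0.64  1.01  0.3 ]
```

```bash
python3 -m inch '[0.2,0.45,0,0.016,0.206,-0.072, 0.4,0.9,0,0.016,0.206,-0.072, 0.4,0.9,0,0.016,0.206,-0.072, 0.4,0.9,0,0.016,0.206,-0.072, 0.4,0.9,0,0.016,0.206,-0.072, 0.4,0.9,0,0.016,0.206,-0.072, 0.4,0.9,0,0.016,0.206,-0.072]'|grep pos; python3 -m inch '[0.25,0.45,0,0,0,0, 0.45,0.9,0,0,0,0]'|grep pos; python3 -m inch '[0.25,0.4,0,0,0,0, 0.46,0.74,-0.1,0,0,0, 0.46,0.74,-0.2,0,0,0]'; python3 -c "
from h import *
go([.5793,.0855,.22],RACK)"
```

```text
ee_pos: [0.4887, -0.0746, 0.2639]
ee_pos: [0.53, 0.0138, 0.2653]
clock: 8.15
ee_pos: [0.577, 0.0915, 0.2452]
tool_rot: [-3.13, 0.01, -0.177]
contact_force: [-0.7, -0.8, -1.8]
gripper_width: 0.0111
grip_force: 30.0
t 8.15 shift [ 0.023 -0.06  -0.252] turn [-0.0043 -0.0025 -0.0007] F [-0.7 -0.8 -1.8] w 0.0111 g 30.0 j [0.03 0.27 1.41 0.01 1.47 1.78]
```

```bash
python3 -m inch '[0.023,-0.06,-0.25,-0.004,-0.0025,-0.001, 0.023,-0.06,-0.25,-0.004,-0.0025,-0.001]'|grep pos; python3 - <<'E'
from h import *
from bench import grab_frame
go([.5793,.0855,.22],RACK)
from bench import state
s=state();Rc=R.from_euler('xyz',s['tool_rot']);e=s['ee_pos']+Rc.apply([0,0,.078]);w=np.array([.5793,.0855,.0919]);print(e)
out=[]
for n in('top','side'):
    f=grab_frame(n);P=cam(f);im=f['image']
    u=proj(P,np.array([e,w,s['ee_pos']]));print(n,u.round(1))
    x,y=u[1].astype(int)-[25,40 if n=='side' else 25]
    c=cv2.resize(im[y:y+66,x:x+50],None,fx=8,fy=8,interpolation=cv2.INTER_CUBIC)
    print('crop',x,y)
    for q in u[:2]: cv2.drawMarker(c,tuple(int(v) for v in (q-[x,y]+.5)*8-.5),(0,0,255),0,12)
    for i in range(0,66,10):
        cv2.putText(c,str(y+i),(0,i*8+8),0,.35,(0,255,255),1);cv2.putText(c,str(x+i),(i*8,10),0,.35,(0,255,255),1)
    out.append(c)
cv2.imwrite('pics/rk.png',np.hstack(out))
E
```

```text
ee_pos: [0.5744, 0.0806, 0.2181]
t 8.35 shift [0.049 0.049 0.019] turn [ 0.001  -0.0029  0.0019] F [-0.5  0.  -2.4] w 0.0108 g 30.0 j [ 0.02  0.28  1.46 -0.    1.4   1.78]
[0.57371886 0.08038246 0.14010753]
top [[269.8 258.7]
 [269.2 257.4]
 [265.7 254.8]]
crop 244 232
side [[277.1 200.1]
 [280.3 220.4]
 [273.4 158.3]]
crop 255 180
```

View pics/rk.png

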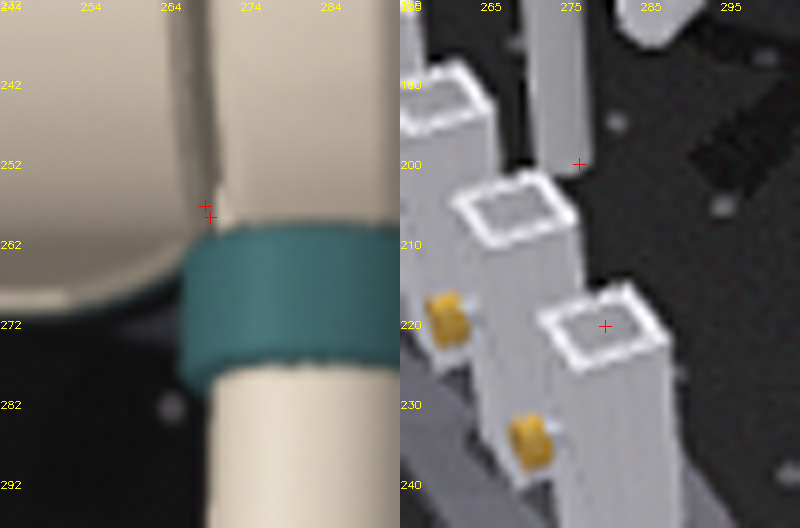

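The side crop shows the post's lower end at about (275.1,200.7), against (277.1,200.1) predicted. The post leans about 2° in the grip, so its bottom is roughly 4 mm towards −x. I'll compensate for this.

```bash
cat >> h.py <<'E'
RX=np.array([.984,-.178,0]);RY=np.array([.178,.984,0])
W=np.array([[.5793,.0855,.0919],[.5876,.1345,.092],[.5975,.1842,.0912],[.606,.2329,.0915]])
W=np.array([W.mean(0)+(i-1.5)*.05*np.array([.178,.984,0]) for i in range(4)])
E
python3 - <<'E'
from h import *
from bench import grab_frame,state
s=state();Rc=R.from_euler('xyz',s['tool_rot']);g=s['ee_pos']-Rc.apply([0,0,.019]);print(W,s['ee_pos'])
P=cam(grab_frame('side'))
for a in np.radians([0,1,2,3,4]):
    b=g+R.from_rotvec(RY*a).apply(Rc.apply([0,0,.097]));print(np.degrees(a),b,proj(P,b[None]).round(1))
a=.038
Rt=R.from_rotvec(-RY*a)*RACK     # tool turned so the post is vertical
# post vertical through grasp point: TCP = grasp+19 mm toolz
for i in range(4):
  t=np.r_[W[i][:2],.237]+Rt.apply([0,0,.019]);go(np.r_[t[:2],.218],Rt)
E
```

```text
[[0.57925  0.085475 0.09165 ]
 [0.58815  0.134675 0.09165 ]
 [0.59705  0.183875 0.09165 ]
 [0.60595  0.233075 0.09165 ]] [0.57699265 0.08070075 0.22193671]
0.0 [0.5768188  0.08052209 0.14393711] [[278.4 197.4]]
1.0 [0.57515304 0.08082342 0.1439549 ] [[277.5 197.7]]
2.0 [0.57348784 0.08112464 0.14400224] [[276.5 198. ]]
3.0000000000000004 [0.5718237  0.08142568 0.1440791 ] [[275.6 198.2]]
4.0 [0.57016114 0.08172643 0.14418546] [[274.6 198.5]]
t 8.5 shift [ 0.02   0.046 -0.051] turn [-0.0015 -0.0118  0.0024] F [ 0.6 -0.2 -0.5] w 0.0113 g 30.0 j [ 0.02  0.28  1.46 -0.    1.41  1.78]
t 8.5 shift [ 0.109  0.538 -0.051] turn [-0.0015 -0.0118  0.0024] F [ 0.6 -0.2 -0.5] w 0.0113 g 30.0 j [ 0.02  0.28  1.46 -0.    1.41  1.78]
t 8.5 shift [ 0.198  1.03  -0.051] turn [-0.0015 -0.0118  0.0024] F [ 0.6 -0.2 -0.5] w 0.0113 g 30.0 j [ 0.02  0.28  1.46 -0.    1.41  1.78]
t 8.5 shift [ 0.287  1.522 -0.051] turn [-0.0015 -0.0118  0.0024] F [ 0.6 -0.2 -0.5] w 0.0113 g 30.0 j [ 0.02  0.28  1.46 -0.    1.41  1.78]
```

```bash
python3 -m inch '[0.02,0.046,-0.05,-0.0015,-0.012,0.0024, 0.02,0.046,-0.05,-0.0015,-0.012,0.0024, 0.02,0.046,-0.05,-0.0015,-0.012,0.0024, 0.02,0.046,-0.05,-0.0015,-0.012,0.0024]'|grep pos; python3 - <<'E'
from h import *
from bench import grab_frame,state
s=state()
Rt=R.from_rotvec(-RY*.038)*RACK
t=np.r_[W[0][:2],.237]+Rt.apply([0,0,.019]);go(np.r_[t[:2],.218],Rt)
f=grab_frame('side');P=cam(f);im=f['image']
g=s['ee_pos']-.019*R.from_euler('xyz',s['tool_rot']).apply([0,0,1])
print(proj(P,np.array([g,g-[0,0,.06],g-[0,0,.097]])).round(1))
G=cv2.GaussianBlur(im[:,:,1],(1,3),0).astype(int)
for r in range(178,206,3): print(r,G[r,268:290])
E
```

```text
ee_pos: [0.5812, 0.0857, 0.2189]
t 8.9 shift [-0.012 -0.003 -0.009] turn [ 0.0002  0.0007 -0.0001] F [ 0.   0.1 -1.4] w 0.0112 g 30.0 j [ 0.03  0.27  1.49 -0.01  1.35  1.79]
[[273.7 144.3]
 [276.8 177.8]
 [278.6 196.8]]
178 [ 39  35  34  26  75 155 154 151 148 146 140 138  45  14  85 151 196 203
 207 204 194 181]
181 [ 37  38  39  34  22 154 155 150 149 148 142 145  74  14 151 171 165 163
 162 162 167 160]
184 [ 50  67  69  37  27  97 155 152 150 147 144 143 102  31  37  89 134 157
 157 159 143  72]
187 [ 41  44  43  37  27  92 156 154 149 149 146 142 139  48  28  31  32  32
  31  31  36  37]
190 [ 38  36  39  38  35  19 143 155 151 148 146 143 144  77  33  34  35  39
  36  40  39  36]
193 [ 33  38  36  36  36  26  88 156 153 150 148 145 142 102  52  38  38  37
  39  40  38  36]
196 [ 33  38  38  39  38  29  44 158 154 152 150 149 143 138  73  39  35  36
  39  39  39  39]
199 [39 30 32 31 40 36 30 51 70 96 97 88 58 40 35 38 41 35 37 37 36 41]
202 [148 158 204 196 223 198  85  30  34  38  37  40  40  38  39  38  38  39
  38  37  39  40]
205 [153 154 152 151 145 183 222 193 118  46  34  40  42  39  39  40  40  39
  39  37  38  36]
```

The post is now parallel to the predicted vertical line, with an offset below 0.7 px. I'll lower it into well0, checking force.

```bash
python3 -m inch '[0,0,-0.3,0,0,0, 0,0,-0.45,0,0,0, 0,0,-0.5,0,0,0, 0,0,-0.55,0,0,0, 0,0,-0.6,0,0,0, 0,0,-0.6,0,0,0]'|egrep 'pos|rot|force'; python3 -c "
from bench import state
s=state();print(s['contact_force'],s['wrist_torque'])"
```

```text
ee_pos: [0.5809, 0.086, 0.158]
tool_rot: [3.141, -0.039, -0.178]
contact_force: [-0.1, -0.6, -1.0]
grip_force: 30.0
[-0.09356135 -0.62177368 -0.97274157] [-0.0633391   0.18411255 -0.02102199]
```

```bash
python3 -m inch '[0,0,-0.08,0,0,0, 0,0,-0.16,0,0,0, 0,0,-0.22,0,0,0, 0,0,-0.22,0,0,0]'|egrep 'pos|force'; python3 -m inch '[0,0,-0.02,0,0,0, 0,0,-0.04,0,0,0, 0,0,-0.06,0,0,0, 0,0,-0.08,0,0,0, 0,0,-0.1,0,0,0, 0,0,-0.1,0,0,0]'|egrep 'pos|force'
```

```text
ee_pos: [0.5798, 0.086, 0.1347]
contact_force: [-0.9, 0.1, -0.9]
grip_force: 30.0
ee_pos: [0.582, 0.0861, 0.1301]
contact_force: [-3.7, -0.9, 16.6]
grip_force: 30.0
```

Contact came at TCP z 0.130, exactly spacer depth, so well0 is blocked. I'll lift and try well1.

```bash
python3 -m inch '[0,0,0.2,0,0,0, 0,0,0.45,0,0,0, 0,0,0.65,0,0,0, 0,0,0.65,0,0,0]'|egrep 'pos|force'; python3 -m inch '[0.045,0.25,0,0,0,0, 0.09,0.492,0,0,0,0, 0.09,0.492,0,0,0,0, 0.09,0.492,0,0,0,0]'|egrep 'pos|rot|force'; python3 - <<'E'
from h import *
from bench import grab_frame,state
s=state()
Rt=R.from_rotvec(-RY*.038)*RACK
t=np.r_[W[1][:2],.237]+Rt.apply([0,0,.019]);go(np.r_[t[:2]+.0010*RX[:2],.19],Rt)
f=grab_frame('side');P=cam(f);im=f['image']
g=s['ee_pos']-.019*R.from_euler('xyz',s['tool_rot']).apply([0,0,1])
u=proj(P,np.array([g,g-[0,0,.06],g-[0,0,.097]])).round(1);print(u)
G=im[:,:,1].astype(int);c=int(u[1,0])-11
print('cols from',c)
for r in range(int(u[1,1]),int(u[2,1])+5,4): print(r,G[r,c:c+22])
E
```

```text
ee_pos: [0.583, 0.0862, 0.1942]
contact_force: [0.8, 0.1, -1.6]
grip_force: 30.0
ee_pos: [0.589, 0.1352, 0.1896]
tool_rot: [3.14, -0.037, -0.177]
contact_force: [0.1, 0.2, -2.2]
grip_force: 30.0
t 11.35 shift [ 0.008 -0.009  0.004] turn [ 0.0005 -0.0004 -0.0006] F [ 0.1  0.2 -2.2] w 0.0114 g 30.0 j [ 0.12  0.31  1.5  -0.01  1.3   1.87]
[[262.8 147.5]
 [266.2 178.6]
 [268.1 196.3]]
cols from 255
178 [169  49  26  33  41  33  18 158 154 150 150 147 143 127  46  30  38  36
  40  38  30  35]
182 [154 167  94  37  33  37  29  92 156 152 151 148 143 142  77  36  36  36
  40  35  42  38]
186 [158 163 157  52  27  30  26  11 151 154 152 150 145 142 114  55  33  38
  41  37  36  39]
190 [205 228 196 192 156 146 145 192 193 150 148 149 147 142 142  79  38  39
  39  38  37  37]
194 [216 172 171 164 188 194 198 211 230 157 148 149 149 147 142 118  40  34
  34  36  38  40]
198 [150 156 157 159 156 159 158 154 157 159 155 152 148 141  90  32  37  37
  41  39  36  39]
```

```bash
python3 -m inch '[0.012,-0.009,-0.1,0,0,0, 0.012,-0.009,-0.18,0,0,0, 0.012,-0.009,-0.26,0,0,0, 0.012,-0.009,-0.32,0,0,0, 0.012,-0.009,-0.32,0,0,0]'|egrep 'pos|force'; python3 -m inch '[0,0,-0.08,0,0,0, 0,0,-0.16,0,0,0, 0,0,-0.22,0,0,0, 0,0,-0.22,0,0,0]'|egrep 'pos|force';  python3 -m inch '[0,0,-0.02,0,0,0, 0,0,-0.04,0,0,0, 0,0,-0.06,0,0,0, 0,0,-0.08,0,0,0, 0,0,-0.1,0,0,0, 0,0,-0.1,0,0,0]'|egrep 'pos|force'
```

```text
ee_pos: [0.59, 0.1341, 0.1576]
contact_force: [0.1, 0.0, -1.0]
grip_force: 30.0
ee_pos: [0.5901, 0.1343, 0.1357]
contact_force: [-0.2, -0.1, -2.4]
grip_force: 30.0
ee_pos: [0.5907, 0.1344, 0.1267]
contact_force: [0.4, -0.9, -1.1]
grip_force: 30.0
```

```bash
python3 -m inch '[0,0,-0.03,0,0,0, 0,0,-0.06,0,0,0, 0,0,-0.1,0,0,0, 0,0,-0.1,0,0,0]'|egrep 'pos|force'; python3 -m inch '[0,0,-0.03,0,0,0, 0,0,-0.06,0,0,0, 0,0,-0.08,0,0,0, 0,0,-0.08,0,0,0]'|egrep 'pos|force'; 
```

```text
ee_pos: [0.5904, 0.1343, 0.1162]
contact_force: [-0.1, -0.2, -1.8]
grip_force: 30.0
ee_pos: [0.5906, 0.1343, 0.1086]
contact_force: [-0.1, 0.8, -1.2]
grip_force: 30.0
```

Well1 is clear. Now to the floor.

```bash
python3 -m inch '[0,0,-0.02,0,0,0, 0,0,-0.04,0,0,0, 0,0,-0.06,0,0,0, 0,0,-0.08,0,0,0, 0,0,-0.085,0,0,0, 0,0,-0.085,0,0,0]'|egrep 'pos|force'
```

```text
ee_pos: [0.5913, 0.1344, 0.1022]
contact_force: [-1.9, 0.8, 6.4]
grip_force: 30.0
```

```bash
python3 -m inch '[0,0,0,0,0,0, 0,0,0,0,0,0, 0,0,0,0,0,0, 0,0,0,0,0,0]' -0.2|egrep 'width|force';  python3 -m inch '[0,0,0.2,0,0,0, 0,0,0.5,0,0,0, 0,0,0.9,0,0,0, 0,0,1,0,0,0]' |egrep 'pos|force'; sed -i 's/^D=np.array(.*/D=np.array([-.5726,-.0344,.819])/' h.py; python3 - <<'E'
from h import *
from bench import grab_frame
go(np.array([.4864,-.2736,.1316])+.06*D,TRAY)
f=grab_frame('side');P=cam(f);im=f['image']
m=W[1];u=proj(P,np.array([m,m+[0,0,.052],m+[0,0,.08]]));print(u.round(1))
for r in range(130,200,3): print(r,im[r,255:275,1])
E
```

```text
contact_force: [-0.4, 0.2, -0.3]
gripper_width: 0.0369
grip_force: 0.0
ee_pos: [0.5935, 0.1347, 0.2049]
contact_force: [0.1, -0.2, 0.3]
grip_force: 0.0
t 15.1 shift [-1.415 -4.104 -0.242] turn [-0.0112 -0.1796  0.0737] F [ 0.1 -0.2  0.3] w 0.0377 g 0.0 j [ 0.12  0.3   1.47 -0.01  1.32  1.87]
[[269.3 205.6]
 [266.6 181.2]
 [265.  167.2]]
130 [ 57  34  39  41  39  33  88 157 153 155 155 156 155 157 158 155 157 157
 158 160]
133 [107  39  37  41  39  36  22 156 152 165 156 155 155 156 155 156 155 156
 158 152]
136 [161  55  31  34  42  36  26  95 153 156 156 157 155 155 155 156 156 156
 157 158]
139 [168 110  42  35  42  39  36  19 159 152 162 156 154 156 155 155 157 156
 156 157]
142 [149 167  57  31  39  39  35  24  92 153 159 156 155 155 154 155 156 155
 155 157]
145 [110 159 112  54  71  93  98 117 121 152 148 157 157 155 156 156 155 157
 157 156]
148 [121 120 125 115 120 115  71  67  17  82 153 158 156 157 155 155 156 156
 156 157]
151 [ 27  31  28  25  27  18  19  18  19  21 161 145 156 156 156 155 157 157
 159 157]
154 [ 22  23  25  19  17  21  20  25  22  10  97 157 157 144 136 
[... 521 characters left out ...]
 35]
178 [168  46  29  33  35  41  35  38  36  36  36  36  25  27  31  32  34  37
  35  35]
181 [194 209  96  31  37  38  41  37  35  36 183 228 222 222 229 196  80  28
  36  33]
184 [159 168 126  40  33  40  40  40  30  49 149 145 144 138 138 143  95  36
  32  36]
187 [157 162 173  47   9  48  98 104  32  10 148 149 148 145 144 140 126  45
  33  37]
190 [205 228 195 191 156 146 146 188 242 182  88 138 147 146 143 140 143  57
  32  38]
193 [177 154 156 151 146 155 165 174 187 211 219 149 142 147 145 141 143  94
  38  38]
196 [187 221 195 191 154 151 148 154 156 156 159 145 144 150 146 144 141 115
  41  37]
199 [161 158 158 160 157 159 160 155 158 160 159 154 145 149 149 145 142 143
  49  33]
```

The side image puts post_a's top at row 181, against 181.2 predicted for home, so it is fully in. On to the second post.

```bash
python3 -m inch '[-0.18,-0.5,0.2,0,0,0, -0.35,-1,0.3,0,0,0]' |egrep 'pos';python3 -m inch '[-0.18,-0.5,0,0,0,0, -0.35,-1,0,0,0,0]' |egrep 'pos'; python3 -m inch '[-0.18,-0.5,0,0,0,0, -0.35,-1,0,0,0,0]' |egrep 'pos'; python3 -m inch '[-0.18,-0.5,0,-0.011,-0.18,0.074, -0.35,-1,0,-0.011,-0.18,0.074, -0.35,-1,0,-0.011,-0.18,0.074, -0.35,-1,0,-0.011,-0.18,0.074, -0.35,-1,0,-0.011,-0.18,0.074, -0.35,-1,0,-0.011,-0.18,0.074, -0.35,-1,0,-0.011,-0.18,0.074]';python3 -c "
from h import *
go(np.array([.4864,-.2736,.1316])+.06*D,TRAY)"
```

```text
ee_pos: [0.5586, 0.0441, 0.2272]
ee_pos: [0.5247, -0.0515, 0.227]
ee_pos: [0.4913, -0.1459, 0.2267]
clock: 16.45
ee_pos: [0.456, -0.2442, 0.2259]
tool_rot: [-3.138, -0.602, 0.054]
contact_force: [-0.2, 0.5, -0.3]
gripper_width: 0.0377
grip_force: 0.0
t 16.45 shift [-0.04  -0.314 -0.451] turn [-0.0007 -0.0029  0.0012] F [-0.2  0.5 -0.3] w 0.0377 g 0.0 j [-1.03 -0.04  2.    0.65  0.98  0.17]
```

```bash
python3 -m inch '[-0.04,-0.314,-0.45,-0.0007,-0.003,0.001, -0.04,-0.314,-0.45,-0.0007,-0.003,0.001, -0.04,-0.314,-0.45,-0.0007,-0.003,0.001, -0.04,-0.314,-0.45,-0.0007,-0.003,0.001]' |egrep 'pos';python3 -c "
from h import *
t=np.array([.4864,-.2736,.1316])
go(t+.06*D,TRAY);go(t-.042*D,TRAY)
from bench import grab_frame
f=grab_frame('wrist');P=cam(f);im=f['image'].copy();u=proj(P,np.array([t]))[0];print(u)
cv2.drawMarker(im,tuple(int(round(v)) for v in u),(0,0,255),0,10)
cv2.imwrite('pics/w2.png',cv2.resize(im[190:310,230:390],None,fx=4,fy=4))"
```

```text
ee_pos: [0.4547, -0.2755, 0.1838]
t 16.85 shift [-0.027 -0.002 -0.031] turn [ 0.0011  0.001  -0.0013] F [ 0.2 -0.5 -0.1] w 0.0371 g 0.0 j [-1.09  0.05  2.05  0.73  0.91 -0.  ]
t 16.85 shift [ 0.557  0.034 -0.866] turn [ 0.0011  0.001  -0.0013] F [ 0.2 -0.5 -0.1] w 0.0371 g 0.0 j [-1.09  0.05  2.05  0.73  0.91 -0.  ]
[315.64686874 266.997831  ]
```

View pics/w2.png

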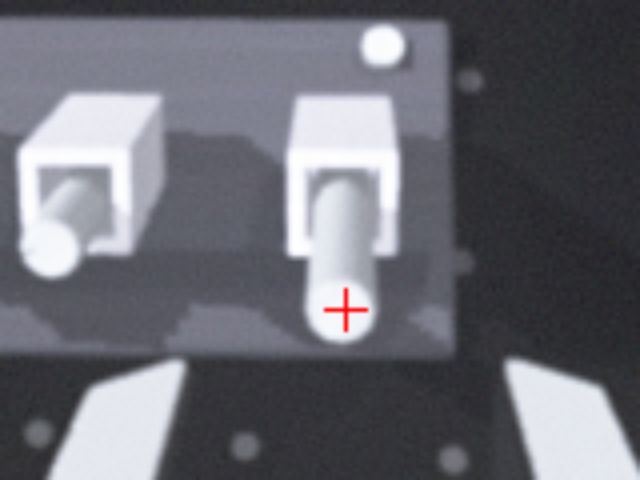

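The wrist view shows the predicted tip on post_b's end face, centred between the fingers. I'll advance, grip and withdraw.

```bash
python3 -m inch '[0.2,0.01,-0.33,0.001,0.001,-0.001, 0.4,0.02,-0.62,0.001,0.001,-0.001, 0.557,0.034,-0.87,0.001,0.001,-0.001, 0.557,0.034,-0.87,0.001,0.001,-0.001, 0.557,0.034,-0.87,0.001,0.001,-0.001]' | egrep 'pos|force'; python3 -m inch '[0,0,0,0,0,0, 0,0,0,0,0,0, 0,0,0,0,0,0, 0,0,0,0,0,0, 0,0,0,0,0,0, 0,0,0,0,0,0]' -1|grep -v clock;
python3 -m inch '[-0.1,-0.007,0.15,0,0,0, -0.29,-0.018,0.41,0,0,0, -0.43,-0.026,0.615,0,0,0, -0.572,-0.035,0.82,0,0,0, -0.572,-0.035,0.82,0,0,0]' | egrep 'pos|force|width'; python3 -m inch '[0,0,0.5,0,0,0, 0,0,0.8,0,0,0, 0,0,0.8,0,0,0]'; python3 -c "
from h import *
go([.597,.184,.27],RACK)"
```

```text
ee_pos: [0.5104, -0.272, 0.0972]
contact_force: [0.7, -0.3, -0.4]
grip_force: 0.0
ee_pos: [0.5098, -0.2733, 0.0973]
tool_rot: [3.139, -0.612, 0.061]
contact_force: [-4.7, 0.0, 6.9]
gripper_width: 0.0114
grip_force: 30.0
ee_pos: [0.4523, -0.2778, 0.1807]
contact_force: [-0.1, -1.6, -0.7]
gripper_width: 0.0114
grip_force: 30.0
clock: 18.8
ee_pos: [0.4543, -0.2783, 0.2621]
tool_rot: [3.132, -0.615, 0.065]
contact_force: [0.8, -0.5, -1.2]
gripper_width: 0.0118
grip_force: 30.0
t 18.8 shift [1.427 4.623 0.079] turn [ 0.0141  0.1957 -0.0743] F [ 0.8 -0.5 -1.2] w 0.0118 g 30.0 j [-1.09 -0.03  1.91  0.64  1.07  0.16]
```

```bash
python3 -m inch '[0.15,0.46,0.1,0.014,0.196,-0.074, 0.3,0.93,0.1,0.014,0.196,-0.074, 0.3,0.93,0.1,0.014,0.196,-0.074, 0.3,0.93,0.1,0.014,0.196,-0.074, 0.3,0.93,0.1,0.014,0.196,-0.074, 0.3,0.93,0.1,0.014,0.196,-0.074, 0.3,0.93,0.1,0.014,0.196,-0.074]'|grep pos; python3 -m inch '[0.15,0.46,0,0,0,0, 0.28,0.92,0,0,0,0]'|grep pos; python3 -m inch '[0.15,0.46,0,0,0,0, 0.28,0.92,0,0,0,0]'|grep pos; python3 -m inch '[0.15,0.46,0,0,0,0, 0.28,0.92,0,0,0,0]'|grep pos; python3 -m inch '[0.15,0.46,0,0,0,0, 0.28,0.92,0,0,0,0, 0.28,0.92,0,0,0,0, 0.28,0.92,0,0,0,0]'; cat > m.py <<'E'
from h import *
from bench import grab_frame,state
import sys
k=int(sys.argv[1])
go(np.r_[W[k][:2]+.001*RX[:2],.22],RACK)
s=state()
f=grab_frame('side');P=cam(f);im=f['image']
g=s['ee_pos']-.019*R.from_euler('xyz',s['tool_rot']).apply([0,0,1])
for z in (.045,.055,.065,.075,.085,.095,.099,.102):
    u=proj(P,np.array([g-[0,0,z]]))[0];r=int(round(u[1]));c=int(u[0])-10
    print(z,u.round(1),c,im[r,c:c+20,1])
E
python3 m.py 2
```

```text
ee_pos: [0.4848, -0.1819, 0.2649]
ee_pos: [0.5099, -0.0907, 0.266]
ee_pos: [0.5376, 0.0023, 0.2666]
ee_pos: [0.5656, 0.0943, 0.2667]
clock: 20.5
ee_pos: [0.5933, 0.1849, 0.2664]
tool_rot: [-3.137, 0.008, -0.179]
contact_force: [0.0, -0.5, -0.6]
gripper_width: 0.0116
grip_force: 30.0
t 20.5 shift [ 0.047 -0.012 -0.464] turn [-0.0019 -0.0023  0.0001] F [ 0.  -0.5 -0.6] w 0.0116 g 30.0 j [0.19 0.33 1.28 0.01 1.54 1.94]
0.045 [247.8 118.2] 237 [228 227 227 227 228 229 237 169 146 148 149 148 139 128 132 133 149 248
 243 240]
0.055 [248.5 123.8] 238 [161 161 159 162 158 160 158 145 148 150 148 143 136 126 158 170 136 129
 100  99]
0.065 [249.2 129.3] 239 [108 106 110 110 114 111 129 150 150 150 147 142 135 124 110 111 117 115
 115 119]
0.075 [249.9 134.7] 239 [114 110 113 114 116 113 108 129 153 150 148 147 140 134 118 115 116 119
 114 114]
0.085 [250.5 139.9] 240 [113 114 113 114 116 113 109 149 151 149 149 145 138 131 114 115 117 116
 117 116]
0.095 [251.2 145.1] 241 [114 112 110 109 110 110 121 151 152 151 147 145 137 123 112 112 114 121
 119 119]
0.099 [251.5 147.2] 241 [112 110 111 111 116 117 117 135 146 146 143 140 122 112 115 121 123 120
 120 125]
0.102 [251.7 148.7] 241 [111 112 117 117 117 115 113 112 107 111 113 114 121 119 111 107 111  71
  67  30]
```

```bash
python3 -m inch '[0.045,-0.012,-0.2,-0.002,-0.006,0, 0.045,-0.012,-0.46,-0.002,-0.006,0, 0.045,-0.012,-0.46,-0.002,-0.006,0, 0.045,-0.012,-0.46,-0.002,-0.006,0, 0.045,-0.012,-0.46,-0.002,-0.006,0]'|grep pos;python3 m.py 2
```

```text
ee_pos: [0.5998, 0.1827, 0.2239]
t 21.05 shift [-0.018  0.01  -0.039] turn [-0.0002  0.0055  0.0012] F [ 0.2  1.1 -0.2] w 0.0117 g 30.0 j [ 0.19  0.34  1.37 -0.    1.42  1.94]
0.045 [254.3 140.6] 244 [113 112 112 115 114 113 113 129 146 152 149 147 141 136 120 114 114 115
 115 115]
0.055 [254.9 145.8] 244 [109 111 113 117 120 119 115 109 130 150 151 150 148 140 134 122 120 121
 123 123]
0.065 [255.6 150.9] 245 [120 118 125 116 119 115  69  56 146 154 152 149 144 140 145  41  14  24
  17  24]
0.075 [256.2 155.9] 246 [ 18  26  26  20  21  22  22   0 161 154 152 146 145 143  95  23  20  20
  37  40]
0.085 [256.8 160.9] 246 [ 31  29  27  37  44  35  36  25  84 155 154 150 147 144 142  93  35  44
  64  62]
0.095 [257.4 165.7] 247 [ 73  47  39  39  37  38  38  31  93 157 157 151 150 149 138  48  31  34
  35  36]
0.099 [257.6 167.6] 247 [ 47  37  39  40  36  37  33  36  28  51 103 103 106  69  32  35  32  37
  35  36]
0.102 [257.8 169.1] 247 [32 36 36 37 40 41 37 41 37 35 30 27 28 31 35 37 36 42 39 36]
```

```bash
python3 -m inch '[-0.016,0.008,-0.15,0,0.0045,0.001, -0.016,0.008,-0.32,0,0.0045,0.001, -0.016,0.008,-0.32,0,0.0045,0.001, -0.016,0.008,-0.32,0,0.0045,0.001]'|grep pos;python3 m.py 2
```

```text
ee_pos: [0.5974, 0.1844, 0.1899]
t 21.5 shift [ 0.007 -0.007  0.301] turn [-0.     -0.0001 -0.0002] F [-0.8  0.6 -1. ] w 0.0113 g 30.0 j [0.19 0.36 1.42 0.   1.36 1.94]
0.045 [254.9 157.9] 244 [ 24  21  21  20  23  21  15  37 158 154 150 147 144 143  95  37  38  40
  37  37]
0.055 [255.5 162.8] 245 [ 39  43  38  43  36  38  27  95 156 154 151 148 140 142  76  37  32  38
  38  36]
0.065 [256.1 167.6] 246 [ 54  48  33  41  40  37  20 117 153 152 150 146 142 126  46  31  34  41
  35  36]
0.075 [256.7 172.4] 246 [ 41  40  39  35  42  39  34  45 156 152 151 147 142 144  92  37  33  39
  40  34]
0.085 [257.3 177. ] 247 [180 231 218 200 176 189 236 206 153 149 149 150 140 143  50  35  42  39
  36  34]
0.095 [257.9 181.6] 247 [195 200 200 227 212 191 172 154 147 148 151 150 147 148  90  35  18 186
 221 184]
0.099 [258.1 183.5] 248 [195 191 155 153 146 154 158 154 150 151 150 150 142  64  32  15 160 179
 199 165]
0.102 [258.3 184.8] 248 [158 158 156 160 156 158 159 159 164 141  41  19  26  36  28  26  91 148
 147 143]
```

The post is vertical and on line. Lowering into well2.

```bash
python3 -m inch '[0.007,-0.007,-0.1,0,0,0, 0.007,-0.007,-0.18,0,0,0, 0.007,-0.007,-0.26,0,0,0, 0.007,-0.007,-0.32,0,0,0, 0.007,-0.007,-0.32,0,0,0]'|egrep 'pos|force'; python3 -m inch '[0,0,-0.08,0,0,0, 0,0,-0.16,0,0,0, 0,0,-0.2,0,0,0, 0,0,-0.2,0,0,0]'|egrep 'pos|force';  python3 -m inch '[0,0,-0.02,0,0,0, 0,0,-0.04,0,0,0, 0,0,-0.06,0,0,0, 0,0,-0.08,0,0,0, 0,0,-0.1,0,0,0, 0,0,-0.1,0,0,0]'|egrep 'pos|force'
```

```text
ee_pos: [0.5974, 0.1835, 0.157]
contact_force: [0.0, 0.5, -0.8]
grip_force: 30.0
ee_pos: [0.5978, 0.1836, 0.1374]
contact_force: [0.5, -0.0, -1.1]
grip_force: 30.0
ee_pos: [0.5986, 0.1837, 0.1301]
contact_force: [-1.2, 0.4, 7.0]
grip_force: 30.0
```

Spacer contact again at 0.130, so well2 is blocked. Well3 must be the other clear tube.

```bash
python3 -m inch '[0,0,0.2,0,0,0, 0,0,0.45,0,0,0, 0,0,0.65,0,0,0, 0,0,0.65,0,0,0]'|egrep 'pos|force'; python3 -m inch '[0.045,0.25,0,0,0,0, 0.085,0.492,0,0,0,0, 0.085,0.492,0,0,0,0, 0.085,0.492,0,0,0,0]'|egrep 'pos|rot|force'; python3 m.py 3
```

```text
ee_pos: [0.6003, 0.1841, 0.1965]
contact_force: [-0.1, -0.8, -1.7]
grip_force: 30.0
ee_pos: [0.606, 0.2327, 0.1919]
tool_rot: [3.14, 0.001, -0.177]
contact_force: [-0.8, -0.6, 0.0]
grip_force: 30.0
t 23.85 shift [0.009 0.002 0.281] turn [ 0.0004 -0.0005 -0.0005] F [-0.8 -0.6  0. ] w 0.0112 g 30.0 j [ 0.26  0.4   1.36 -0.    1.39  2.01]
0.045 [245.2 145.2] 235 [110 112 113 113 113 111 110 134 151 149 146 144 137 127 117 114 118 119
 116 115]
0.055 [245.9 150. ] 235 [111 110 108 110 110 111 112 109 150 150 150 148 140 137 120 121 113 119
 115  92]
0.065 [246.5 154.7] 236 [108 109  69  66  27  20  15  51 157 155 150 147 141 145  45  17  19  23
  24  25]
0.075 [247.2 159.4] 237 [ 28  22  17  25  21  17  10 115 155 152 150 145 145 116  33  18  30  38
  39  36]
0.085 [247.8 164. ] 237 [ 28  29  41  41  38  38  36  25 153 154 151 147 143 141  95  37  37  39
  38  35]
0.095 [248.4 168.5] 238 [ 39  39  35  40  38  40  31  47 160 158 153 152 147 135  50  32  44  39
  34  38]
0.099 [248.7 170.3] 238 [ 39  41  38  39  39  36  34  25 146 152 155 148 141  88  34  32  38  37
  39  40]
0.102 [248.8 171.6] 238 [42 38 43 40 41 37 40 36 36 30 27 24 33 34 34 36 40 37 40 35]
```

```bash
python3 -m inch '[0.005,0.002,-0.1,0,0,0, 0.005,0.002,-0.18,0,0,0, 0.005,0.002,-0.26,0,0,0, 0.005,0.002,-0.33,0,0,0, 0.005,0.002,-0.33,0,0,0]'|egrep 'pos|force'; python3 -m inch '[0,0,-0.08,0,0,0, 0,0,-0.16,0,0,0, 0,0,-0.2,0,0,0, 0,0,-0.2,0,0,0]'|egrep 'pos|force';  python3 -m inch '[0,0,-0.02,0,0,0, 0,0,-0.04,0,0,0, 0,0,-0.06,0,0,0, 0,0,-0.08,0,0,0, 0,0,-0.12,0,0,0, 0,0,-0.12,0,0,0]'|egrep 'pos|force'
```

```text
ee_pos: [0.6063, 0.2326, 0.1587]
contact_force: [-0.4, 0.8, -0.8]
grip_force: 30.0
ee_pos: [0.6068, 0.233, 0.1394]
contact_force: [-0.1, -0.4, -0.9]
grip_force: 30.0
ee_pos: [0.6068, 0.233, 0.1277]
contact_force: [-1.0, 0.2, -0.9]
grip_force: 30.0
```

Past spacer depth with no contact, so I'll carry on to the floor (expected at about 0.102).

```bash
python3 -m inch '[0,0,-0.07,0,0,0, 0,0,-0.14,0,0,0, 0,0,-0.2,0,0,0, 0,0,-0.2,0,0,0]'|egrep 'pos|force';  python3 -m inch '[0,0,-0.02,0,0,0, 0,0,-0.04,0,0,0, 0,0,-0.06,0,0,0, 0,0,-0.08,0,0,0, 0,0,-0.08,0,0,0]'|egrep 'pos|force'
```

```text
ee_pos: [0.6064, 0.2328, 0.1069]
contact_force: [0.1, -0.2, -0.5]
grip_force: 30.0
ee_pos: [0.6076, 0.2332, 0.1021]
contact_force: [-1.4, -0.5, 5.8]
grip_force: 30.0
```

Floor contact at 0.102. I'll release, retreat and check.

```bash
python3 -m inch '[0,0,0,0,0,0, 0,0,0,0,0,0, 0,0,0,0,0,0, 0,0,0,0,0,0]' -0.2|egrep 'width|force';  python3 -m inch '[0,0,0.2,0,0,0, 0,0,0.5,0,0,0, 0,0,0.9,0,0,0, 0,0,1,0,0,0]' |egrep 'pos|force';python3 -m inch '[-0.4,0,0.3,0,0,0, -0.8,0,0.6,0,0,0, -1,0,0.6,0,0,0]' |egrep 'pos'; python3 -m inch '[-0.4,0,0,0,0,0, -0.9,0,0,0,0,0, -1,0,0,0,0,0, -1,0,0,0,0,0]' |egrep 'pos|clock'; python3 - <<'E'
from h import *
from bench import grab_frame
f=grab_frame('side');P=cam(f);im=f['image'].copy()
for k in(1,3):
  u=proj(P,np.array([W[k]+[0,0,.052]]))[0];print(u.round(1))
cv2.imwrite('pics/end.png',cv2.resize(im[120:420,210:460],None,fx=2,fy=2))
E
```

```text
contact_force: [0.0, 0.3, -0.0]
gripper_width: 0.0368
grip_force: 0.0
ee_pos: [0.6096, 0.2338, 0.2049]
contact_force: [0.8, 0.3, 1.6]
grip_force: 0.0
ee_pos: [0.5063, 0.2337, 0.2639]
clock: 27.8
ee_pos: [0.4057, 0.2331, 0.2603]
[266.6 181.2]
[246.5 155.7]
```

View pics/end.png

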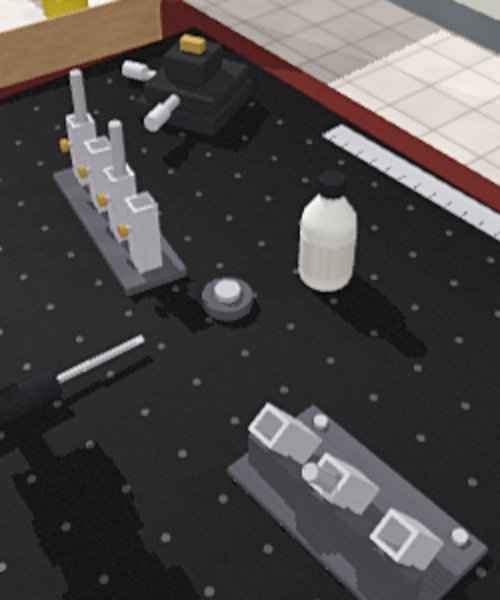

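The picture shows post tops at about (267,181) and (248,156), matching the predicted home positions of (266.6,181.2) and (246.5,155.7). The stub is still in the tray, and the bottle, driver and collar have not moved.

```bash
python3 -c "
from bench import finish_job
print(finish_job())"
```

```text
the job is handed in; nothing more can be done
None
```

Both long posts are fully home in the rack's two clear tubes (well1 and well3), the stub, bottle, driver and collar were left in place, and the job was handed in at about 28 s of the 72 s limit.

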